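# Seat the adapter plate on its two locating pins

## Robot

A 6-joint arm with a two-finger parallel gripper is mounted at the origin on a cart in front of the work surface, level with it; the furniture and walls round the work are solid. World frame = base frame: x ahead of the robot, y to its left, z up, the work surface at z = 0. Lengths are in mm, angles in degrees, forces in N, time in s.
With the tool pointing down it reaches from about 350 to 875 mm from the base axis. Payload 4.2 kg.
Tool frame: the origin (TCP) lies between the finger pads; the fingertips stand 22 mm ahead of it and the grasp point (between the pads) lies 3 mm ahead of it (manip.tip_reach is the distance from the TCP to the fingertips, in mm); z points along the fingers, y is the line along which they close (so a half turn about z gives the same grasp; the last joint's range is limited). The gripper opens to 85 mm and grips with 20 to 120 N. Pads are 22 mm wide; open, the fingers measure 114 mm over their backs; the gripper's body (76 mm by 85 mm) begins 54 mm behind the grasp point. The pads swing forward as they close: fully open they stand 13 mm farther back than shut.
Start: joints at [91.708, 22.042, 0.453, 0, -68.411, -14.817], TCP at [141.724, 608.698, 253.312] pointing down, gripper open.
Joint ranges: [-179.83, 179.83], [-69.29, 118.12], [-61.27, 80.66], [-181.25, 117.63], [-171.15, -9.14], [-177.46, 177.46]. Speed limits (degrees/s): [159.86, 159.86, 180, 180, 180, 180].

## Interface

Orientations are given as a 3x3 rotation matrix whose columns are the frame's x, y, z axes.
In Python, from cell import sensors, read_camera, calibration, close_job, manip gives the robot as it stands.
- The arm moves only by the tool step_arm, never from a script. Its argument "plan" is a list of rows, each an object with "offset": the shift along the tool's x, y, z in mm, a list of three; "twist": the turn about the tool's z in rad. In form: [{"offset": [tx, ty, tz], "twist": twist}, ...]. A call has exactly 8 rows; each row is the pose to reach, as a shift and turn from the pose commanded when the call began, along the tool's axes at that moment; what a row does not reach only later rows make up. A row lasts 1/12 s, in which the tool goes at most 41.7 mm and 7.16 degrees, less where a joint would pass 70% of its speed; a pose out of reach is approached as far as the arm can. A call with a gripper value outside its range is refused whole. "jaw" is the opening, from 0 (shut) to 1 (fully open), set as the call begins (left out, the last holds). The fingers move at their own pace and stop on an object; "newtons" is the grip in N (left out, the last holds). Time passes only in rows, so rows that repeat a pose let the fingers close, or fill a call up. It gives the time, the measured TCP pose, the force, the opening and the grip force at its end, in the units of the state.
- sensors.sense(): the state, without advancing time (a new reading comes with each control period).
- read_camera(name): name is "side" or "top" or "wrist"; returns the picture (480x640x3 uint8, red, green, blue); there is no depth.
- calibration(name): a dict with "vertical_fov" (degrees; the focal length in pixels is half the picture's height over the tangent of half this angle, whatever the lens; pixels are square), "cx", "cy" (the principal point, pixels), "extrinsics" (4x4, takes a point from camera to world coordinates). Camera axes: x right, y down, z forward; pixel columns grow to the right and rows downward; lengths in mm; the calibration is good to about 2 mm. The wrist camera is an equidistant fisheye: a pixel r from the principal point sees the ray r / f radians off the axis. A picture is of the moment at which its call begins: read the wrist's pose just before it. calibration takes no time and is no camera call; for the wrist camera it gives the pose at the moment of the call.
- close_job(): hands the job in; it is judged then, once.
The state is a dict: "time_s": time; "q": joint angles; "qvel": joint speeds; "effort": joint torques, N m; "ee_pos": TCP position; "tcp_rot": TCP orientation; "ft_force": force on the tool from outside, world axes, zero at the start; "ft_torque": the same for the moment, N m; "width": opening from 0.0 (shut) to 1.0 (fully open); "finger_force": force on a finger pad.
Only numpy, scipy, OpenCV 4.12 (cv2) and the standard library are available. Lean on these libraries where they do the work, as an engineer would, in place of code of your own. Each camera call takes 0.05 s, during which the arm holds its last target. There are 200 camera calls.

## Task

The aluminium adapter plate lies tilted on the tips of the fixture's two locating pins. With the fingertips, gently push it back against the fence and nudge it sideways along the fence until both of its locating holes drop over the pins and it lies flush on the deck. Do not grip it or pick it up, leave the bearing, shaft seal and bolt where they stand, and leave the plate lying there by itself.

Things in the scene. Friction and masses are not known exactly. Their poses are not given: they have to be found in the camera images.
- plate: Loose aluminium plate 120 (x) x 180 (y) x 8 mm, 0.3-0.65 kg. Origin: centre of underside, +x to its back edge, z up. Locating holes: 13 mm, through, at x +28, y +-45 mm (41 mm bore, x -22, and two 8 mm front corner holes are not for pins). At the start tilted 0.13 rad, back up, on pin tips and deck's front edge; yawed up to 0.08 rad, 4-14 mm short of its seat in x and 15-35 mm to -y of it.
- fixture: Dark steel locating fixture fixed to the bench, rigid. Origin: on the bench (z = 0) below the centre of the seated plate; +x towards its fence, +y left along the fence. Its deck, top 20 mm above the bench, spans x -48 to +60, y -75 to +75 mm: the seated plate overhangs it by 12 mm in front and 15 mm at each side, so fingertips beside those edges can reach lower than the plate's underside.
- fence (a point): Middle of the fence's face at its top edge: fixture x +60.5 mm, y 0, 48 mm above the bench. The fence is a bar 240 mm long along y and 20 mm thick, at the back of the deck, with two screw heads 6 mm higher. The plate's back edge goes against it (0.5 mm play when seated).
- deck (a point): Point on the deck's top, 20 mm above the fixture's origin, where the origin of the seated plate belongs; axes as the fixture's. Beware on the way: the pump on the bench to the left of the fixture is tall (stay above 0.35 m with the fingertips when crossing it).
- pin_right (a point): Foot of the right pin (fixture x +28, y -45 mm), level with the deck's top. Both pins have 9 mm diameter, stand 10 mm above the deck, and taper to 5 mm over the upper 4 mm.
- pin_left (a point): Foot of the left pin (fixture x = +28, y = +45 mm), level with the deck's top.
- hole_right (a point): Centre of the plate's right locating hole on the underside; it belongs on the right pin.
- hole_left (a point): Centre of the plate's left locating hole on the underside; it belongs on the left pin.
- bearing: Bystander: loose ball bearing lying flat, 40 mm diameter, 12 mm high, in front of the fixture towards its left. Origin: centre of its underside.
- shaft_seal: Bystander: loose shaft seal standing with its spring up, 32 mm diameter, 30 mm high, behind the fence. Origin: centre of its underside.
- bolt: Bystander: loose hex bolt standing on its head, 16 mm across, 42 mm high, to the right of the fence's right end. Origin: centre of its underside.

How it is judged:
By the outcome, as a careful person would: the job done as asked, in the order asked, and still so for the second after the job is handed in, with the robot touching nothing.
It also fails if it takes over 64 s, if anything falls off the work surface, if the arm or the gripper's body presses on something with over 40 N, if the wrist force passes 120 N, or if a joint passes its speed limit or range.

## Working session

There is one attempt and no reset: what is moved stays moved. The work goes in short steps, Python scripts to look and compute and a tool call to move; the robot and the scene stay as the last step left them, time stands still between calls to the robot, and variables do not carry over. Pictures are saved under pics/ and viewed, at most 10 in all, crops included, and the job is handed in when it is done.

Besides the shell and the picture viewer there is one more tool, called after ">>>" as a command line: name --argument value ..., lists and objects as JSON in quotes. step_arm: Moves the arm, as the interface text tells. Its arguments: {"type":"object","properties":{"plan":{"type":"array","items":{"type":"object","properties":{"offset":{"type":"array","items":{"type":"number"}},"twist":{"type":"number"}}}},"jaw":{"type":"number"},"newtons":{"type":"number"}},"required":["plan"]}

```bash
mkdir -p pics; ls; cat > h.py <<'E'
import numpy as np, cv2
from cell import sensors, read_camera, calibration, close_job, manip
def snap(n,f):
    c=calibration(n); im=read_camera(n); cv2.imwrite(f'pics/{f}.png',im[:,:,::-1]); return c,im
def F(c): return 240/np.tan(np.radians(c['vertical_fov'])/2)
def ray(c,u,v,fish=False):
    f=F(c);d=np.array([(u-c['cx'])/f,(v-c['cy'])/f,1.])
    if fish:
        r=np.hypot(d[0],d[1]); d=np.array([d[0]/r*np.sin(r),d[1]/r*np.sin(r),np.cos(r)]) if r>0 else d
    E=np.array(c['extrinsics']); return E[:3,3],E[:3,:3]@d
def at(c,u,v,z,fish=False):
    o,d=ray(c,u,v,fish); return o+d*(z-o[2])/d[2]
def proj(c,p,fish=False):
    E=np.array(c['extrinsics']);q=E[:3,:3].T@(np.array(p)-E[:3,3]);f=F(c)
    if fish:
        r=np.hypot(q[0],q[1]);t=np.arctan2(r,q[2]);return c['cx']+f*t*q[0]/r,c['cy']+f*t*q[1]/r
    return c['cx']+f*q[0]/q[2],c['cy']+f*q[1]/q[2]
E
python3 - <<'E'
from h import *
np.set_printoptions(precision=3,suppress=True)
s=sensors.sense();print(s['time_s'],s['ee_pos'],s['tcp_rot'],s['ft_force'],manip.tip_reach)
for n in('top','side','wrist'):
    c,im=snap(n,n+'0');print(n,F(c),c['cx'],c['cy'],np.array(c['extrinsics']))
E
```

```text
pics
0.0 [141.604 608.184 252.21 ] [[ 0.974 -0.227 -0.   ]
 [-0.227 -0.974 -0.002]
 [ 0.     0.002 -1.   ]] [-0.01   0.377 -0.396] 22.0
top 443.01873139224597 313.1527204073339 232.9351173446637 [[  -0.006   -0.99     0.139  416.882]
 [  -1.       0.01     0.024 -318.769]
 [  -0.025   -0.139   -0.99   926.728]
 [   0.       0.       0.       1.   ]]
side 613.6491800182114 312.80060489761314 227.30698352225022 [[   0.94    -0.219    0.262  286.749]
 [  -0.341   -0.631    0.697 -925.674]
 [   0.013   -0.744   -0.668  656.35 ]
 [   0.       0.       0.       1.   ]]
wrist 371.64829954431775 310.5925855841618 239.5092552789743 [[ -0.226  -0.938  -0.265 208.033]
 [ -0.974   0.218   0.058 591.064]
 [  0.003   0.271  -0.963 373.219]
 [  0.      0.      0.      1.   ]]
```

View pics/top0.png

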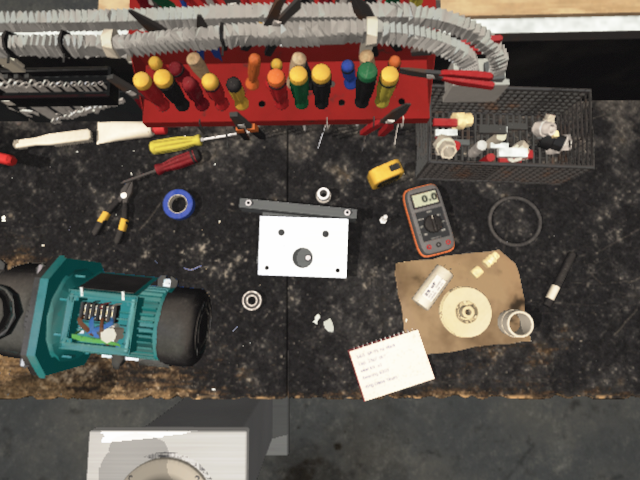

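View pics/side0.png

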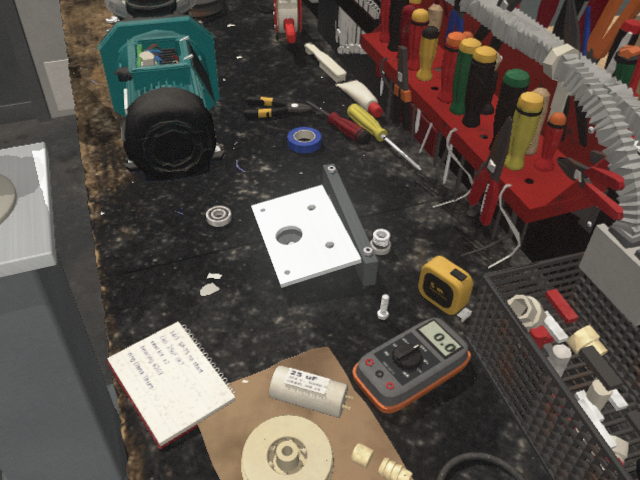

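```bash
python3 - <<'E'
import cv2
a=cv2.imread('pics/top0.png')[185:320,230:370];cv2.imwrite('pics/top0c.png',cv2.resize(a,None,fx=4.4,fy=4.4,interpolation=cv2.INTER_CUBIC)[:600])
a=cv2.imread('pics/side0.png')[155:295,240:420];cv2.imwrite('pics/side0c.png',cv2.resize(a,None,fx=4.25,fy=4.25,interpolation=cv2.INTER_CUBIC)[:600])
E
```

```text
(no output)
```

View pics/top0c.png

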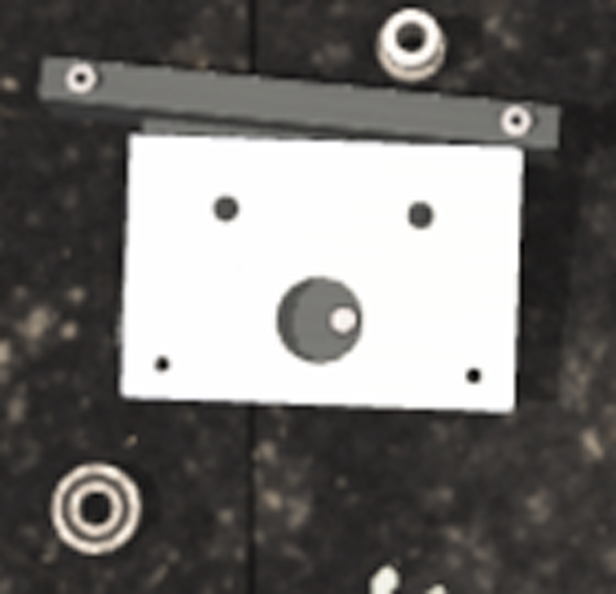

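View pics/side0c.png

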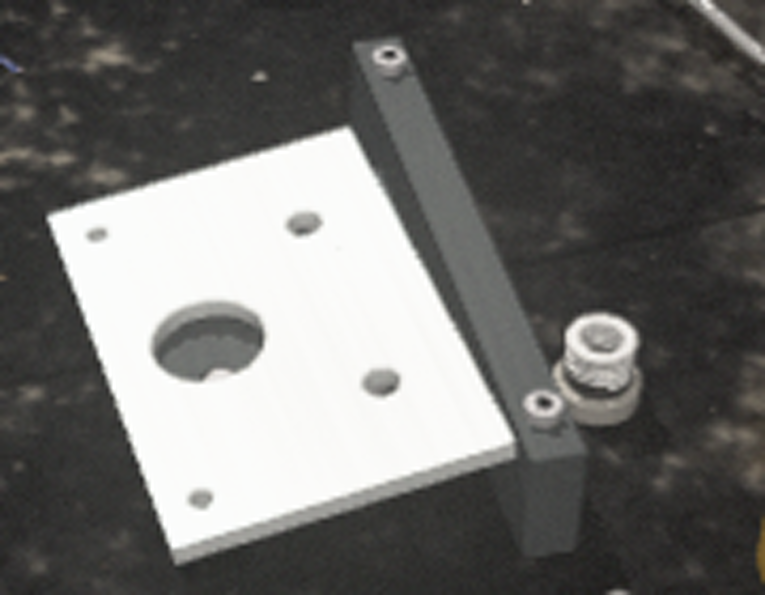

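```bash
cat > fit.py <<'E'
from h import *
from scipy.optimize import least_squares
def Rz(a): return np.array([[np.cos(a),-np.sin(a),0],[np.sin(a),np.cos(a),0],[0,0,1]])
def Ry(a): return np.array([[np.cos(a),0,np.sin(a)],[0,1,0],[-np.sin(a),0,np.cos(a)]])
FX={'FL':(60.5,120,48),'FR':(60.5,-120,48),'BL':(80.5,120,48),'BR':(80.5,-120,48)}
PL={'BL':(60,90,8),'BR':(60,-90,8),'FR':(-60,-90,8),'FL':(-60,90,8),'HL':(28,45,8),'HR':(28,-45,8),'bore':(-22,0,8)}
def fixpts(p): return {k:Rz(p[2])@np.array(v,float)+[p[0],p[1],0] for k,v in FX.items()}
def platepose(q,tilt):  # q rel to fixture x,y,yaw
    R=Rz(q[2])@Ry(-tilt); # back up
    z=20+(q[0]+48)*np.tan(tilt) if tilt else 20
    return R,np.array([q[0],q[1],z])
def platepts(p,q,tilt):
    R,t=platepose(q,tilt); return {k:Rz(p[2])@(R@np.array(v,float)+t)+[p[0],p[1],0] for k,v in PL.items()}
def fit(obs,tilt):
    # obs: list of (cal, fishflag, fence dict px, plate dict px), fixed per-camera pixel bias
    def res(v,full=False):
        p=v[:3];q=v[3:6];r=[]
        for i,(c,fi,fd,pd) in enumerate(obs):
            b=v[6+2*i:8+2*i]
            A=fixpts(p);B=platepts(p,q,tilt)
            for d,P in((fd,A),(pd,B)):
                for k,uv in d.items(): r+=list(np.array(proj(c,P[k],fi))+b-uv)
            r+=list(b/1.5)
        return np.array(r)
    c=obs[0][0];x0=np.r_[500,-250,-.05,-8,-20,0,np.zeros(2*len(obs))]
    s=least_squares(res,x0,x_scale=np.r_[10,10,.1,10,10,.1,np.ones(2*len(obs))],loss='soft_l1')
    return s.x,res(s.x)
def sc(d,k,o): return {a:np.array(b)/k+o for a,b in d.items()}
E
cat > f0.py <<'E'
from fit import *
np.set_printoptions(precision=3,suppress=True)
t=sc({'FL':(40,100),'FR':(558,150),'BL':(42,58),'BR':(560,107)},4.4,np.array([230,185]))
tp=sc({'BL':(131,134),'BR':(523,149),'FR':(514,411),'FL':(122,397),'HL':(226,208),'HR':(421,215),'bore':(320,320)},4.4,np.array([230,185]))
s=sc({'FL':(355,42),'BL':(400,40),'FR':(528,458),'BR':(583,450)},4.25,np.array([240,155]))
sp=sc({'BL':(350,127),'FL':(48,215),'BR':(516,442),'FR':(176,550),'HL':(304,223),'HR':(381,381),'bore':(208,341)},4.25,np.array([240,155]))
ct,cs=calibration('top'),calibration('side')
v,r=fit([(ct,0,t,tp),(cs,0,s,sp)],.13)
print(v);print(r.reshape(-1,2))
for o in([(ct,0,t,tp)],[(cs,0,s,sp)]): print(fit(o,.13)[0])
E
python3 f0.py
```

```text
[ 521.081 -257.713   -0.114   -3.402  -18.752    0.071    0.399    0.436
    0.472    0.984]
[[-0.658 -0.353]
 [-0.36   0.309]
 [ 0.168 -0.41 ]
 [ 0.122  0.341]
 [ 0.233  0.527]
 [-0.31  -0.109]
 [-0.161 -0.336]
 [ 0.297 -0.284]
 [ 0.158  0.133]
 [ 0.125 -0.024]
 [ 0.095  0.035]
 [ 0.266  0.29 ]
 [-0.939 -0.249]
 [-0.018 -1.285]
 [ 0.086  0.955]
 [ 0.795  0.611]
 [-0.326 -0.236]
 [-0.057 -0.23 ]
 [-0.054  0.205]
 [-0.584  0.087]
 [ 0.149 -0.309]
 [ 0.37   0.258]
 [ 0.231 -0.357]
 [ 0.315  0.656]]
[ 519.975 -259.351   -0.108   -3.505  -17.775    0.062   -0.012   -0.037]
[ 522.566 -255.66    -0.119   -3.612  -19.843    0.078    0.072    1.629]
```

View pics/wrist0.png

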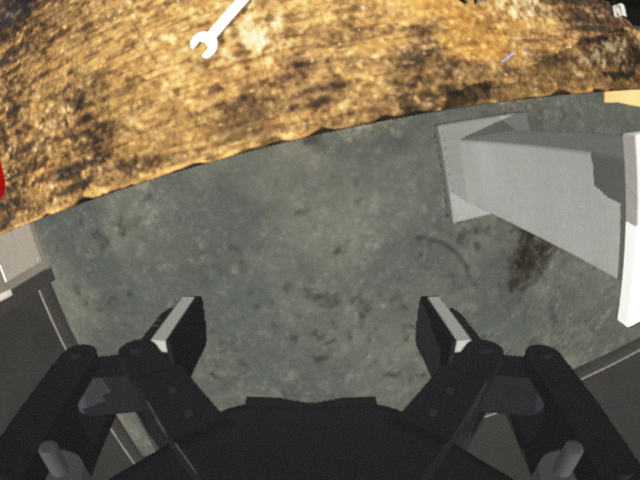

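```bash
cat > loc.py <<'E'
from fit import *
P=np.array([521.1,-257.7,-.112])
def tofix(w): return Rz(-P[2])@(np.array(w)-[P[0],P[1],0])
def tow(f): return Rz(P[2])@np.array(f,float)+[P[0],P[1],0]
E
python3 - <<'E'
from loc import *
np.set_printoptions(precision=1,suppress=True)
ct=calibration('top');cs=calibration('side')
k=lambda u,v:(u/4.4+230,v/4.4+185)
print('bearing',tofix(at(ct,*k(95,508),12)),'seal',tofix(at(ct,*k(411,38),30)))
print('bolt',tofix(at(cs,384,313,0)),'pump right', at(ct,210,320,60))
print(tow([-100,-19,0]))
E
```

```text
bearing [-123.6   74.8   12. ] seal [109.6 -49.2  30. ]
bolt [  75.9 -175.5    0. ] pump right [370.3 -97.1  60. ]
[ 419.6 -265.4    0. ]
```

>>> step_arm --plan '[{"offset": [0,0,-40],"twist": 0},{"offset": [0,0,-80],"twist": 0},{"offset": [0,0,-120],"twist": 0},{"offset": [0,0,-155],"twist": 0},{"offset": [28,28,-155],"twist": 0},{"offset": [56,56,-155],"twist": 0},{"offset": [84,84,-155],"twist": 0},{"offset": [112,112,-155],"twist": 0}]' --jaw 0.5

```text
time_s: 0.82
ee_pos: [225.8, 472.6, 408.0]
tcp_rot: [[0.974, -0.226, -0.0], [-0.226, -0.974, -0.001], [-0.0, 0.001, -1.0]]
ft_force: [0.6, -0.2, -0.1]
width: 0.501
finger_force: 0.0
```

>>> step_arm --plan '[{"offset": [29,28,0],"twist": 0},{"offset": [58,56,0],"twist": 0},{"offset": [87,85,0],"twist": 0},{"offset": [116,113,0],"twist": 0},{"offset": [145,141,0],"twist": -0.03},{"offset": [174,170,0],"twist": -0.06},{"offset": [203,198,0],"twist": -0.09},{"offset": [231,226,0],"twist": -0.117}]'

```text
time_s: 1.48
ee_pos: [399.5, 199.7, 408.4]
tcp_rot: [[0.994, -0.11, 0.0], [-0.11, -0.994, 0.0], [0.0, -0.0, -1.0]]
ft_force: [0.4, 0.7, 0.3]
width: 0.501
finger_force: 0.0
```

>>> step_arm --plan '[{"offset": [6,40,0],"twist": 0},{"offset": [12,80,0],"twist": 0},{"offset": [18,120,0],"twist": 0},{"offset": [24,160,0],"twist": 0},{"offset": [30,200,0],"twist": 0},{"offset": [36,240,0],"twist": 0},{"offset": [42,280,0],"twist": 0},{"offset": [48,320,0],"twist": 0}]'

```text
time_s: 2.15
ee_pos: [410.3, -123.6, 408.4]
tcp_rot: [[0.994, -0.111, 0.001], [-0.111, -0.994, 0.0], [0.0, -0.0, -1.0]]
ft_force: [1.8, 0.7, -0.4]
width: 0.501
finger_force: 0.0
```

>>> step_arm --plan '[{"offset": [6,40,0],"twist": 0},{"offset": [12,80,0],"twist": 0},{"offset": [18,120,0],"twist": 0},{"offset": [22,140,30],"twist": 0},{"offset": [22,140,70],"twist": 0},{"offset": [22,140,110],"twist": 0},{"offset": [22,140,150],"twist": 0},{"offset": [22,140,190],"twist": 0}]'

```text
time_s: 2.82
ee_pos: [416.7, -263.4, 216.6]
tcp_rot: [[0.994, -0.112, 0.0], [-0.112, -0.994, 0.0], [0.0, -0.0, -1.0]]
ft_force: [0.8, -0.0, -0.9]
width: 0.498
finger_force: 0.0
```

```bash
python3 - <<'E'
from loc import *
np.set_printoptions(precision=2,suppress=True)
s=sensors.sense();print(s['ee_pos'],tofix(s['ee_pos']))
c,im=snap('wrist','w1');np.save('w1c.npy',c,allow_pickle=True)
for n,d in(('fence',fixpts(P)),('plate',platepts(P,[-3.5,-19,.07],.13))): print(n,{k:np.round(proj(c,x,True)).astype(int).tolist() for k,x in d.items()})
E
```

```text
[ 416.68 -263.42  216.59] [-103.13  -17.36  216.59]
fence {'FL': [142, 34], 'FR': [436, 27], 'BL': [143, 12], 'BR': [435, 5]}
plate {'BL': [194, 42], 'BR': [416, 27], 'FR': [419, 167], 'FL': [210, 181], 'HL': [251, 72], 'HR': [364, 64], 'bore': [312, 127]}
```

View pics/w1.png

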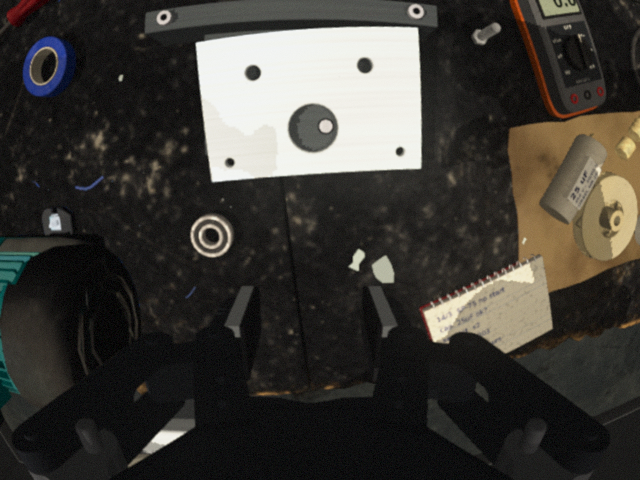

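>>> step_arm --plan '[{"offset": [0,0,38],"twist": 0},{"offset": [0,0,76],"twist": 0},{"offset": [0,0,114],"twist": 0},{"offset": [0,0,150],"twist": 0},{"offset": [0,0,175],"twist": 0},{"offset": [0,0,187],"twist": 0},{"offset": [10,0,187],"twist": 0},{"offset": [20,0,187],"twist": 0}]'

```text
time_s: 3.53
ee_pos: [438.6, -265.8, 31.8]
tcp_rot: [[0.994, -0.111, -0.0], [-0.111, -0.994, -0.0], [-0.0, 0.0, -1.0]]
ft_force: [-0.0, -0.5, 0.7]
width: 0.501
finger_force: 0.0
```

>>> step_arm --plan '[{"offset": [1,0,0],"twist": 0},{"offset": [2,0,0],"twist": 0},{"offset": [3,0,0],"twist": 0},{"offset": [4,0,0],"twist": 0},{"offset": [5,0,0],"twist": 0},{"offset": [6,0,0],"twist": 0},{"offset": [7,0,0],"twist": 0},{"offset": [7,0,0],"twist": 0}]'

```text
time_s: 4.2
ee_pos: [443.0, -266.0, 31.2]
tcp_rot: [[0.994, -0.112, -0.003], [-0.112, -0.994, 0.001], [-0.003, -0.0, -1.0]]
ft_force: [-3.5, -0.2, 3.7]
width: 0.497
finger_force: 1.6
```

```bash
cat > crop.py <<'E'
from loc import *
import sys
np.set_printoptions(precision=2,suppress=True)
s=sensors.sense();print(s['time_s'],s['ee_pos'],tofix(s['ee_pos']),s['ft_force'])
n=sys.argv[1]
c,im=snap('side',n+'s'); _,it=snap('top',n+'t'); _,w=snap('wrist',n+'w')
r=lambda a:cv2.resize(a[:,:,::-1],(400,300),interpolation=cv2.INTER_CUBIC)
a=np.vstack([np.hstack([r(im[155:305,230:430]),r(it[185:290,230:370])]),np.hstack([r(w[:360,100:580]),r(w[:240,150:470])])])
cv2.imwrite(f'pics/{n}.png',a)
E
python3 crop.py p1
```

```text
4.2 [ 442.95 -266.03   31.25] [-76.73 -17.01  31.25] [-3.52 -0.23  3.72]
```

View pics/p1.png

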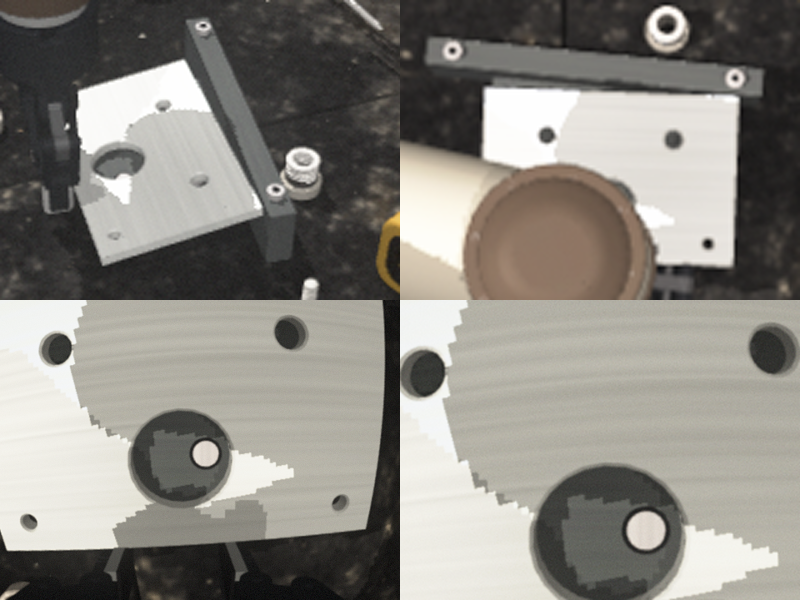

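>>> step_arm --plan '[{"offset": [0.5,0,0],"twist": 0},{"offset": [1,0,0],"twist": 0},{"offset": [1.5,0,0],"twist": 0},{"offset": [2,0,0],"twist": 0},{"offset": [2.5,0,0],"twist": 0},{"offset": [3,0,0],"twist": 0},{"offset": [3,0,0],"twist": 0},{"offset": [3,0,0],"twist": 0}]'

```text
time_s: 5.02
ee_pos: [443.3, -266.0, 30.9]
tcp_rot: [[0.994, -0.112, -0.008], [-0.112, -0.994, 0.002], [-0.008, -0.001, -1.0]]
ft_force: [-8.2, 1.1, 7.8]
width: 0.498
finger_force: 4.6
```

```bash
python3 crop.py p2; python3 - <<'E'
import cv2,numpy as np
a=cv2.imread('pics/p1w.png').astype(int);b=cv2.imread('pics/p2w.png').astype(int)
print(np.abs(a-b).mean())
a=cv2.imread('pics/p1s.png').astype(int);b=cv2.imread('pics/p2s.png').astype(int)
print(np.abs(a-b)[155:305,260:430].mean())
E
```

```text
5.0167 [ 443.34 -265.97   30.89] [-76.35 -16.91  30.89] [-8.25  1.12  7.82]
4.384293619791666
2.4144444444444444
```

>>> step_arm --plan '[{"offset": [0,0,-0.5],"twist": 0},{"offset": [0,0,-1],"twist": 0},{"offset": [0,0,-1.5],"twist": 0},{"offset": [0,0,-2],"twist": 0},{"offset": [0,0,-2.5],"twist": 0},{"offset": [0,0,-3],"twist": 0},{"offset": [0,0,-3],"twist": 0},{"offset": [0,0,-3],"twist": 0}]'

```text
time_s: 5.83
ee_pos: [446.6, -266.2, 33.9]
tcp_rot: [[0.994, -0.112, -0.002], [-0.112, -0.994, 0.001], [-0.002, -0.0, -1.0]]
ft_force: [-4.3, 3.1, -2.2]
width: 0.499
finger_force: 2.1
```

```bash
python3 crop.py p3
```

```text
5.8333 [ 446.6  -266.22   33.92] [-73.08 -16.79  33.92] [-4.28  3.06 -2.21]
```

View pics/p3.png

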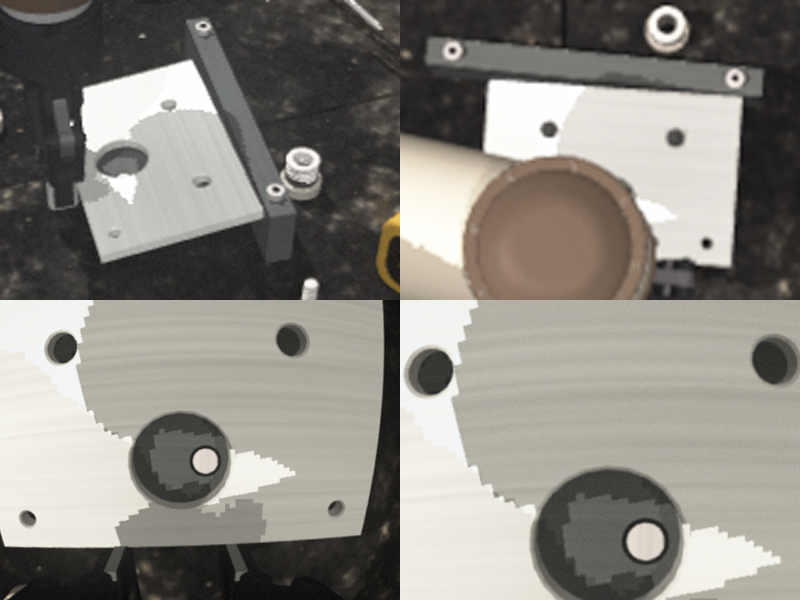

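>>> step_arm --plan '[{"offset": [-12,0,0],"twist": 0},{"offset": [-28,0,-10],"twist": 0},{"offset": [-28,20,-40],"twist": 0},{"offset": [-28,58,-50],"twist": 0},{"offset": [-28,98,-50],"twist": 0},{"offset": [-10,133,-50],"twist": 0},{"offset": [28,135,-50],"twist": 0},{"offset": [63,135,-50],"twist": 0}]' --jaw 0

```text
time_s: 6.65
ee_pos: [497.5, -412.5, 86.5]
tcp_rot: [[0.993, -0.116, 0.008], [-0.116, -0.993, -0.005], [0.008, 0.004, -1.0]]
ft_force: [0.5, -1.6, 0.4]
width: -0.004
finger_force: 0.0
```

>>> step_arm --plan '[{"offset": [8,0,0],"twist": 0},{"offset": [8,0,25],"twist": 0},{"offset": [8,0,45],"twist": 0},{"offset": [8,0,52],"twist": 0},{"offset": [8,-4,52],"twist": 0},{"offset": [8,-8,52],"twist": 0},{"offset": [8,-12,52],"twist": 0},{"offset": [8,-16,52],"twist": 0}]'

```text
time_s: 7.32
ee_pos: [505.7, -392.8, 34.1]
tcp_rot: [[0.994, -0.111, 0.003], [-0.111, -0.994, -0.002], [0.004, 0.001, -1.0]]
ft_force: [0.4, 0.7, -0.1]
width: -0.001
finger_force: 0.0
```

```bash
python3 crop.py p4
```

```text
7.3167 [ 505.68 -392.81   34.15] [  -0.23 -135.99   34.15] [ 0.44  0.7  -0.12]
```

View pics/p4.png

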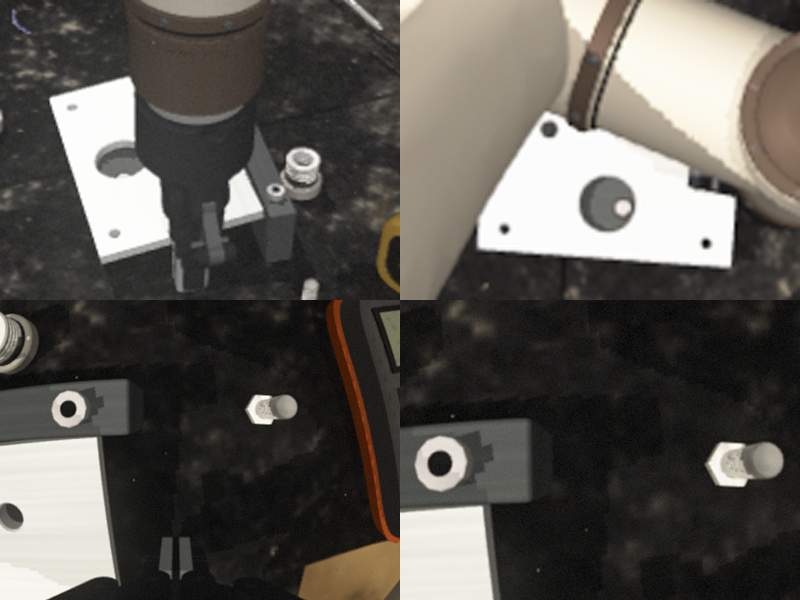

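>>> step_arm --plan '[{"offset": [0,-2,0],"twist": 0},{"offset": [0,-4,0],"twist": 0},{"offset": [0,-6,0],"twist": 0},{"offset": [0,-7.5,0],"twist": 0},{"offset": [0,-9,0],"twist": 0},{"offset": [0,-10.5,0],"twist": 0},{"offset": [0,-12,0],"twist": 0},{"offset": [0,-12,0],"twist": 0}]'

```text
time_s: 8.13
ee_pos: [505.8, -380.6, 32.3]
tcp_rot: [[0.994, -0.111, -0.0], [-0.111, -0.994, 0.0], [-0.0, -0.0, -1.0]]
ft_force: [0.0, -0.1, -0.6]
width: -0.002
finger_force: 0.0
```

>>> step_arm --plan '[{"offset": [0,-1,0],"twist": 0},{"offset": [0,-2,0],"twist": 0},{"offset": [0,-3,0],"twist": 0},{"offset": [0,-4,0],"twist": 0},{"offset": [0,-5,0],"twist": 0},{"offset": [0,-5,0],"twist": 0},{"offset": [0,-5,0],"twist": 0},{"offset": [0,-5,0],"twist": 0}]'

```text
time_s: 8.8
ee_pos: [506.3, -376.0, 32.3]
tcp_rot: [[0.994, -0.112, -0.0], [-0.112, -0.994, -0.0], [-0.0, 0.0, -1.0]]
ft_force: [-1.0, -3.9, -1.0]
width: 0.005
finger_force: 1.8
```

>>> step_arm --plan '[{"offset": [0,-1,0],"twist": 0},{"offset": [0,-2,0],"twist": 0},{"offset": [0,-3,0],"twist": 0},{"offset": [0,-4,0],"twist": 0},{"offset": [0,-5,0],"twist": 0},{"offset": [0,-5,0],"twist": 0},{"offset": [0,-5,0],"twist": 0},{"offset": [0,-5,0],"twist": 0}]'

```text
time_s: 9.47
ee_pos: [506.9, -370.6, 32.3]
tcp_rot: [[0.994, -0.112, -0.0], [-0.112, -0.994, 0.0], [-0.0, -0.0, -1.0]]
ft_force: [-1.0, -2.6, -0.1]
width: -0.001
finger_force: 1.0
```

```bash
python3 - <<'E'
from loc import *
np.set_printoptions(precision=1,suppress=True)
s=sensors.sense();print(tofix(s['ee_pos']),s['ft_force'])
c,im=snap('side','p5s')
ct,it=snap('top','p5t');cw,w=snap('wrist','p5w')
a=cv2.imread('pics/p4s.png')[:,:,::-1]
# track plate features in side view: front-right hole, bore, via optical flow from p4
g0=cv2.cvtColor(a,7);g1=cv2.cvtColor(im,7)
pts=np.float32([[287,272],[289,234],[266,208],[281,283],[255,204]]).reshape(-1,1,2)
q,st,e=cv2.calcOpticalFlowPyrLK(g0,g1,pts,None,winSize=(15,15));print((q-pts).reshape(-1,2),st.ravel())
E
```

```text
[  -1.5 -113.8   32.3] [-1.  -2.6 -0.1]
[[-1.4 -4.1]
 [-1.9 -3.2]
 [-1.7 -2.8]
 [-1.1 -4.1]
 [-1.7 -2.9]] [1 1 1 1 1]
```

>>> step_arm --plan '[{"offset": [0,-1,0],"twist": 0},{"offset": [0,-2,0],"twist": 0},{"offset": [0,-3,0],"twist": 0},{"offset": [0,-4,0],"twist": 0},{"offset": [0,-5,0],"twist": 0},{"offset": [0,-5,0],"twist": 0},{"offset": [0,-5,0],"twist": 0},{"offset": [0,-5,0],"twist": 0}]'

```text
time_s: 10.28
ee_pos: [507.4, -365.6, 32.1]
tcp_rot: [[0.994, -0.112, -0.0], [-0.112, -0.994, 0.0], [-0.0, -0.0, -1.0]]
ft_force: [-0.6, -1.7, -1.5]
width: -0.002
finger_force: 0.6
```

>>> step_arm --plan '[{"offset": [0,-0.5,0],"twist": 0},{"offset": [0,-1,0],"twist": 0},{"offset": [0,-1.5,0],"twist": 0},{"offset": [0,-2,0],"twist": 0},{"offset": [0,-2.5,0],"twist": 0},{"offset": [0,-3,0],"twist": 0},{"offset": [0,-3,0],"twist": 0},{"offset": [0,-3,0],"twist": 0}]'

```text
time_s: 10.95
ee_pos: [507.8, -362.8, 32.3]
tcp_rot: [[0.994, -0.112, -0.0], [-0.112, -0.994, 0.0], [-0.0, -0.0, -1.0]]
ft_force: [-0.6, -1.9, -1.1]
width: -0.004
finger_force: 0.9
```

```bash
cat > plate.py <<'E'
# fit visible side-view holes/corners of the plate: yields plate pose vs fixture from tracked points
from loc import *
import sys
np.set_printoptions(precision=1,suppress=True)
s=sensors.sense();print(tofix(s['ee_pos']),s['ft_force'])
n,m=sys.argv[1:3]
c,im=snap('side',m+'s')
g0=cv2.imread(f'pics/{n}s.png',0);g1=cv2.cvtColor(im,7)
import json,os
pts=np.float32(json.load(open(f'pics/{n}.json')) if os.path.exists(f'pics/{n}.json') else [[287,272],[289,234],[266,208],[281,283],[255,204]]).reshape(-1,1,2)
q,st,e=cv2.calcOpticalFlowPyrLK(g0,g1,pts,None,winSize=(15,15));json.dump(q.reshape(-1,2).tolist(),open(f'pics/{m}.json','w'))
print((q-pts).reshape(-1,2),q.reshape(-1,2),st.ravel())
print('seated pred', [np.array(proj(c,tow(p))) for p in([-22,0,28],[-60,-90,28])])
E
cp pics/p4s.png pics/p4s_.png; python3 plate.py p4 p5; python3 plate.py p5 p6
```

```text
[  -1.5 -105.9   32.3] [-0.6 -1.9 -1.1]
[[-2.5 -7.8]
 [-3.3 -6.3]
 [-3.1 -5.6]
 [-2.4 -7.9]
 [-3.  -5.7]] [[284.5 264.2]
 [285.7 227.7]
 [262.9 202.4]
 [278.6 275.1]
 [252.  198.3]] [1 1 1 1 1]
seated pred [array([288.7, 226.1]), array([275.5, 271.3])]
[  -1.5 -105.9   32.3] [-0.1 -2.  -1.7]
[[ 0.  0.]
 [ 0.  0.]
 [ 0. -0.]
 [ 0.  0.]
 [ 0. -0.]] [[284.6 264.2]
 [285.7 227.7]
 [262.9 202.4]
 [278.6 275.1]
 [252.  198.3]] [1 1 1 1 1]
seated pred [array([288.7, 226.1]), array([275.5, 271.3])]
```

>>> step_arm --plan '[{"offset": [0,-0.5,0],"twist": 0},{"offset": [0,-1,0],"twist": 0},{"offset": [0,-1.5,0],"twist": 0},{"offset": [0,-2,0],"twist": 0},{"offset": [0,-2.5,0],"twist": 0},{"offset": [0,-2.5,0],"twist": 0},{"offset": [0,-2.5,0],"twist": 0},{"offset": [0,-2.5,0],"twist": 0}]'

```text
time_s: 11.72
ee_pos: [508.2, -360.2, 32.4]
tcp_rot: [[0.994, -0.112, 0.0], [-0.112, -0.994, 0.0], [0.0, -0.0, -1.0]]
ft_force: [-0.4, -0.7, -0.4]
width: 0.001
finger_force: 0.5
```

```bash
python3 plate.py p6 p7|head -6
```

```text
[  -1.4 -103.3   32.4] [-0.4 -0.7 -0.4]
[[-0.4 -1.5]
 [ 1.1 -0.3]
 [ 1.9 -2. ]
 [-0.5 -2.1]
 [ 1.9 -2.3]] [[284.2 262.7]
```

>>> step_arm --plan '[{"offset": [0,-0.5,0],"twist": 0},{"offset": [0,-1,0],"twist": 0},{"offset": [0,-1.5,0],"twist": 0},{"offset": [0,-2,0],"twist": 0},{"offset": [0,-2,0],"twist": 0},{"offset": [0,-2,0],"twist": 0},{"offset": [0,-2,0],"twist": 0},{"offset": [0,-2,0],"twist": 0}]'

```text
time_s: 12.43
ee_pos: [508.2, -359.0, 32.4]
tcp_rot: [[0.994, -0.112, -0.0], [-0.112, -0.994, -0.001], [0.0, 0.001, -1.0]]
ft_force: [-1.4, -5.1, -1.6]
width: 0.0
finger_force: 2.5
```

```bash
python3 plate.py p7 p8|head -6
```

```text
[  -1.5 -102.1   32.4] [-1.4 -5.1 -1.6]
[[-0.3 -0.6]
 [-0.  -0.5]
 [ 0.1 -0.6]
 [-0.3 -0.6]
 [ 0.2 -0.5]] [[283.9 262.2]
```

>>> step_arm --plan '[{"offset": [0,8,0],"twist": 0},{"offset": [0,20,0],"twist": 0},{"offset": [0,30,-30],"twist": 0},{"offset": [-30,40,-50],"twist": 0},{"offset": [-70,40,-50],"twist": 0},{"offset": [-110,40,-50],"twist": 0},{"offset": [-130,30,-50],"twist": 0},{"offset": [-130,30,-50],"twist": 0}]'

```text
time_s: 13.15
ee_pos: [370.7, -372.1, 82.3]
tcp_rot: [[0.993, -0.115, -0.003], [-0.115, -0.993, 0.003], [-0.003, -0.003, -1.0]]
ft_force: [-0.1, 0.4, 0.0]
width: -0.003
finger_force: 0.0
```

```bash
python3 - <<'E'
from loc import *
np.set_printoptions(precision=2,suppress=True)
s=sensors.sense();print(s['time_s'],tofix(s['ee_pos']))
for n in('top','side','wrist'):
    c,im=snap(n,'q9'+n); fi=n=='wrist'
    f=fixpts(P)
    for lab,q,t in(('seated',[0,0,0],0),('tilt',[0.5,-2,0],.13)):
        pp=platepts(P,q,t);print(n,lab,{k:np.round(proj(c,x,fi),1).tolist() for k,x in pp.items()})
    print('fence',{k:np.round(proj(c,x,fi),1).tolist() for k,x in f.items()})
a=cv2.imread('pics/q9top.png')[185:290,230:370];b=cv2.imread('pics/q9side.png')[150:290,240:427]
cv2.imwrite('pics/q9.png',np.vstack([cv2.resize(b,(800,600),interpolation=cv2.INTER_CUBIC)[0:600:2,::2].repeat(1,0),cv2.resize(a,(400,300),interpolation=cv2.INTER_CUBIC)]) if 0 else np.hstack([cv2.resize(b,(400,300),interpolation=cv2.INTER_CUBIC),cv2.resize(a,(400,300),interpolation=cv2.INTER_CUBIC)]))
w=cv2.imread('pics/q9wrist.png'); q=cv2.imread('pics/q9.png')
cv2.imwrite('pics/q9.png',np.vstack([q,np.hstack([cv2.resize(w,(400,300)),cv2.resize(w[:300,:400],(400,300))])]))
E
```

```text
13.15 [-136.7  -130.51   82.33]
top seated {'BL': [254.1, 210.6], 'BR': [340.7, 219.3], 'FR': [335.0, 277.6], 'FL': [246.8, 268.3], 'HL': [273.8, 228.0], 'HR': [317.3, 232.4], 'bore': [292.8, 254.3]}
top tilt {'BL': [253.9, 209.9], 'BR': [341.9, 218.7], 'FR': [335.9, 277.7], 'FL': [247.9, 268.5], 'HL': [274.2, 227.7], 'HR': [318.2, 232.2], 'bore': [293.6, 254.5]}
fence {'FL': [237.9, 207.0], 'FR': [356.0, 218.8], 'BL': [239.2, 197.4], 'BR': [356.9, 209.1]}
side seated {'BL': [325.8, 183.8], 'BR': [356.7, 258.1], 'FR': [275.5, 271.3], 'FL': [254.5, 193.7], 'HL': [313.5, 203.3], 'HR': [327.6, 240.8], 'bore': [288.7, 226.1]}
side tilt {'BL': [325.7, 177.9], 'BR': [357.0, 252.2], 'FR': [275.8, 273.1], 'FL': [254.8, 195.2], 'HL': [313.4, 199.4], 'HR': [327.6, 236.9], 'bore': [288.7, 225.4]}
fence {'FL': [322.0, 163.6], 'FR': [364.0, 262.6], 'BL': [333.5, 162.1], 'BR': [377.6, 260.4]}
wrist seated {'BL': [-23.1, -8.0], 'BR': [224.5, -84.1], 'FR': [217.6, 133.3], 'FL': [-29.9, 162.5], 'HL': [14.3, 15.7], 'HR': [138.3, -21.8], 'bore': [63.8, 79.2]}
wrist tilt {'BL': [-35.5, -12.0], 'BR': [222.6, -96.9], 'FR': [222.3, 133.2], 'FL': [-26.8, 162.0], 'HL': [6.1, 12.7], 'HR': [133.8, -28.0], 'bore': [63.0, 78.6]}
fence {'FL': [-66.5, 0.1], 'FR': [279.8, -110.5], 'BL': [-61.7, -25.1], 'BR': [281.0, -138.0]}
```

```bash
cat > blob.py <<'E'
from loc import *
import sys
np.set_printoptions(precision=2,suppress=True)
def corners(f,x0,x1,y0,y1):
    g=cv2.imread(f,0); m=np.zeros_like(g); m[y0:y1,x0:x1]=(g[y0:y1,x0:x1]>150)
    n,l,st,ce=cv2.connectedComponentsWithStats(m); i=1+np.argmax(st[1:,4]); M=(l==i).astype(np.uint8)
    cs,h=cv2.findContours(M,cv2.RETR_CCOMP,cv2.CHAIN_APPROX_NONE)
    o=max(cs,key=cv2.contourArea); hull=cv2.convexHull(o)
    ap=cv2.approxPolyDP(hull,4,True).reshape(-1,2)
    print(f,'corners',ap.tolist())
    for c,hh in zip(cs,h[0]):
        if hh[3]>=0 and cv2.contourArea(c)>4:
            mm=cv2.moments(c); print('  hole',round(mm['m10']/mm['m00'],1),round(mm['m01']/mm['m00'],1),cv2.contourArea(c))
n=sys.argv[1]
corners(f'pics/{n}top.png',235,365,195,300); corners(f'pics/{n}side.png',240,375,150,300)
E
python3 blob.py q9; cp pics/top0.png pics/z0top.png; cp pics/side0.png pics/z0side.png; python3 blob.py z0
```

```text
pics/q9top.png corners [[253, 212], [338, 218], [335, 276], [251, 233]]
  hole 326.5 269.0 12.0
  hole 315.6 232.2 22.5
  hole 272.0 228.9 20.0
pics/q9side.png corners [[324, 184], [356, 261], [278, 275], [254, 195]]
  hole 282.5 261.5 7.0
  hole 288.3 227.9 341.5
pics/z0top.png corners [[259, 217], [348, 219], [346, 277], [258, 274]]
  hole 337.0 270.0 14.0
  hole 266.3 267.2 11.5
  hole 302.0 257.2 315.5
  hole 325.0 233.5 34.0
  hole 281.0 232.0 28.0
pics/z0side.png corners [[322, 185], [360, 261], [281, 285], [251, 206]]
  hole 329.8 245.4 29.5
  hole 288.5 235.6 343.5
  hole 310.8 208.4 14.5
```

```bash
python3 - <<'E'
import cv2,numpy as np
b=cv2.imread('pics/q9side.png')[155:290,240:390];a=cv2.imread('pics/q9top.png')[195:285,235:365];w=cv2.imread('pics/q9wrist.png')[0:200,0:300]
r=lambda x,s:cv2.resize(x,s,interpolation=cv2.INTER_CUBIC)
cv2.imwrite('pics/q9.png',np.vstack([np.hstack([r(b,(400,360)),r(a,(400,277)).copy() if 0 else cv2.copyMakeBorder(r(a,(400,277)),0,83,0,0,0)]),np.hstack([r(w,(360,240)),np.zeros((240,440,3),np.uint8)])]))
E
```

View pics/q9.png

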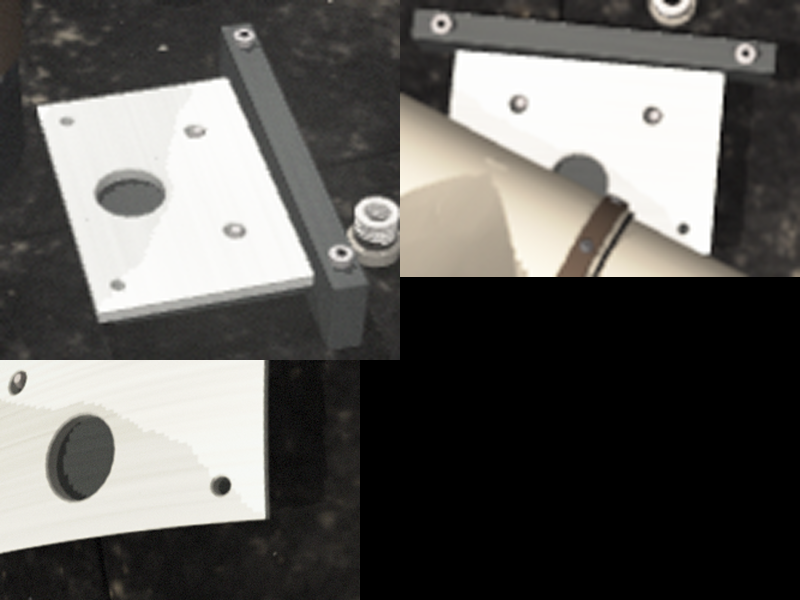

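>>> step_arm --plan '[{"offset": [7,-35,0],"twist": 0},{"offset": [17,-70,0],"twist": 0},{"offset": [30,-105,0],"twist": 0},{"offset": [45,-138,0],"twist": 0},{"offset": [48,-140,15],"twist": 0},{"offset": [48,-140,35],"twist": 0},{"offset": [48,-140,50],"twist": 0},{"offset": [48,-140,50],"twist": 0}]' --jaw 0.5

```text
time_s: 13.97
ee_pos: [439.2, -239.3, 29.6]
tcp_rot: [[0.994, -0.111, -0.005], [-0.111, -0.994, 0.001], [-0.005, -0.001, -1.0]]
ft_force: [-0.3, -0.4, 0.3]
width: 0.502
finger_force: 0.0
```

>>> step_arm --plan '[{"offset": [2,0,0],"twist": 0},{"offset": [4,0,0],"twist": 0},{"offset": [6,0,0],"twist": 0},{"offset": [8,0,0],"twist": 0},{"offset": [10,0,0],"twist": 0},{"offset": [11,0,0],"twist": 0},{"offset": [12,0,0],"twist": 0},{"offset": [12,0,0],"twist": 0}]'

```text
time_s: 14.63
ee_pos: [450.8, -241.4, 32.5]
tcp_rot: [[0.994, -0.112, -0.0], [-0.112, -0.994, 0.0], [-0.0, -0.0, -1.0]]
ft_force: [-1.4, 0.8, 0.4]
width: 0.497
finger_force: 0.4
```

```bash
python3 - <<'E'
from loc import *
s=sensors.sense();print(tofix(s['ee_pos']),s['ft_force'])
E
```

```text
[-71.71268144   8.36142904  32.45877961] [-1.40060942  0.84337336  0.44597237]
```

Contact just made; push gently on.

>>> step_arm --plan '[{"offset": [0.5,0,0],"twist": 0},{"offset": [1,0,0],"twist": 0},{"offset": [1.5,0,0],"twist": 0},{"offset": [1.5,0,0],"twist": 0},{"offset": [1.5,0,0],"twist": 0},{"offset": [1.5,0,0],"twist": 0},{"offset": [1.5,0,0],"twist": 0},{"offset": [1.5,0,0],"twist": 0}]'

```text
time_s: 15.3
ee_pos: [450.9, -241.3, 32.1]
tcp_rot: [[0.994, -0.112, -0.003], [-0.112, -0.994, 0.001], [-0.003, -0.0, -1.0]]
ft_force: [-6.3, 0.4, 4.3]
width: 0.499
finger_force: 2.6
```

>>> step_arm --plan '[{"offset": [0.5,0,0],"twist": 0},{"offset": [1,0,0],"twist": 0},{"offset": [1.5,0,0],"twist": 0},{"offset": [1.5,0,0],"twist": 0},{"offset": [1.5,0,0],"twist": 0},{"offset": [1.5,0,0],"twist": 0},{"offset": [1.5,0,0],"twist": 0},{"offset": [1.5,0,0],"twist": 0}]'

```text
time_s: 15.97
ee_pos: [451.1, -241.3, 32.0]
tcp_rot: [[0.994, -0.112, -0.006], [-0.112, -0.994, 0.001], [-0.006, -0.001, -1.0]]
ft_force: [-8.4, 1.2, 6.0]
width: 0.501
finger_force: 3.8
```

```bash
python3 - <<'E'
from loc import *
s=sensors.sense();print(tofix(s['ee_pos']),s['ft_force'])
E
```

```text
[-71.4404448    8.49688946  31.99720418] [-8.37968417  1.20006348  5.98837992]
```

>>> step_arm --plan '[{"offset": [0,0,-0.3],"twist": 0},{"offset": [0,0,-0.6],"twist": 0},{"offset": [0,0,-0.9],"twist": 0},{"offset": [0,0,-1.2],"twist": 0},{"offset": [0,0,-1.5],"twist": 0},{"offset": [0,0,-1.5],"twist": 0},{"offset": [0,0,-1.5],"twist": 0},{"offset": [0,0,-1.5],"twist": 0}]'

```text
time_s: 16.63
ee_pos: [452.7, -241.2, 33.1]
tcp_rot: [[0.994, -0.112, -0.003], [-0.112, -0.994, 0.001], [-0.003, -0.001, -1.0]]
ft_force: [-4.5, 3.2, -2.8]
width: 0.502
finger_force: 2.4
```

```bash
python3 - <<'E'
from loc import *
s=sensors.sense();print(tofix(s['ee_pos']),s['ft_force'])
E
```

```text
[-69.82451772   8.72170716  33.06212209] [-4.52622609  3.23714571 -2.84797581]
```

>>> step_arm --plan '[{"offset": [-3,0,0.5],"twist": 0},{"offset": [-10,0,0],"twist": 0},{"offset": [-20,0,-10],"twist": 0},{"offset": [-25,20,-40],"twist": 0},{"offset": [-35,55,-50],"twist": 0},{"offset": [-50,90,-60],"twist": 0},{"offset": [-65,125,-60],"twist": 0},{"offset": [-75,160,-60],"twist": 0}]'

```text
time_s: 17.3
ee_pos: [362.2, -394.7, 96.1]
tcp_rot: [[0.994, -0.111, 0.006], [-0.111, -0.994, -0.004], [0.007, 0.003, -1.0]]
ft_force: [0.5, 0.3, -0.8]
width: 0.498
finger_force: 0.0
```

>>> step_arm --plan '[{"offset": [0,35,0],"twist": 0},{"offset": [0,70,0],"twist": 0},{"offset": [0,105,0],"twist": 0},{"offset": [0,140,0],"twist": 0},{"offset": [0,140,0],"twist": 0},{"offset": [0,140,0],"twist": 0},{"offset": [0,140,0],"twist": 0},{"offset": [0,140,0],"twist": 0}]'

```text
time_s: 17.97
ee_pos: [346.4, -530.8, 94.3]
tcp_rot: [[0.994, -0.111, 0.001], [-0.111, -0.994, -0.001], [0.001, 0.001, -1.0]]
ft_force: [-0.4, 0.2, 0.4]
width: 0.497
finger_force: 0.0
```

```bash
python3 - <<'E'
from loc import *
print(sensors.sense()['time_s'])
snap('top','r1top');snap('side','r1side')
E
python3 blob.py r1
python3 - <<'E'
from fit import *
def lines(f,x0,x1,y0,y1,thr):
    g=cv2.imread(f,0);m=np.zeros_like(g);m[y0:y1,x0:x1]=g[y0:y1,x0:x1]>thr
    n,l,st,ce=cv2.connectedComponentsWithStats(m);M=(l==1+np.argmax(st[1:,4])).astype(np.uint8)
    cs,_=cv2.findContours(M,cv2.RETR_EXTERNAL,cv2.CHAIN_APPROX_NONE);o=max(cs,key=cv2.contourArea).reshape(-1,2).astype(float)
    ap=cv2.approxPolyDP(cv2.convexHull(o.astype(np.int32)),4,True).reshape(-1,2).astype(float)
    n=len(ap);L=[]
    for i in range(n):
        a,b=ap[i],ap[(i+1)%n];d=(b-a)/np.linalg.norm(b-a);s=(o-a)@d;e=np.abs((o-a)@[-d[1],d[0]])
        k=o[(e<2)&(s>4)&(s<np.linalg.norm(b-a)-4)];v=cv2.fitLine(k.astype(np.float32),cv2.DIST_HUBER,0,.01,.01).ravel();L.append(v)
    out=[]
    for i in range(n):
        p,q=L[i-1],L[i];t=np.linalg.solve(np.array([p[:2],-q[:2]]).T,q[2:]-p[2:]);out.append(np.round(p[2:]+t[0]*p[:2],1).tolist())
    return out
for s in('z0','q9','r1'):
    for n,b,t in(('top',(235,365,195,300),130),('side',(240,375,150,300),170)): print(s,n,lines(f'pics/{s}{n}.png',*b,t))
E
```

```text
17.9667
pics/r1top.png corners [[254, 210], [340, 219], [335, 276], [248, 268]]
  hole 326.3 268.9 13.5
  hole 256.0 261.5 12.0
  hole 292.2 253.9 323.5
  hole 319.0 232.0 6.0
  hole 315.9 231.8 24.5
  hole 272.6 226.8 16.5
pics/r1side.png corners [[325, 184], [356, 261], [277, 274], [265, 232], [265, 193]]
  hole 329.2 242.2 20.5
  hole 289.2 227.7 339.0
  hole 315.1 204.7 11.0
z0 top [[259.29998779296875, 215.1999969482422], [348.20001220703125, 218.39999389648438], [345.70001220703125, 277.6000061035156], [257.3999938964844, 274.5]]
z0 side [[321.5, 184.8000030517578], [360.3999938964844, 258.3999938964844], [280.29998779296875, 283.70001220703125], [251.1999969482422, 205.5]]
q9 top [[252.8000030517578, 211.10000610351562], [339.70001220703125, 218.5], [334.79998779296875, 278.29998779296875], [250.6999969482422, 232.5]]
q9 side [[324.6000061035156, 184.3000030517578], [357.0, 257.79998779296875], [277.0, 272.79998779296875], [253.6999969482422, 194.89999389648438]]
r1 top [[253.60000610351562, 210.10000610351562], [340.29998779296875, 218.6999969482422], [334.29998779296875, 276.8999938964844], [246.39999389648438, 267.79998779296875]]
r1 side [[326.3999938964844, 184.39999389648438], [357.0, 258.79998779296875], [276.29998779296875, 271.5], [264.6000061035156, 228.3000030517578], [269.20001220703125, 192.39999389648438]]
```

```bash
python3 -c "
from cell import close_job
print(close_job())"
```

```text
the job is handed in; nothing more can be done
None
```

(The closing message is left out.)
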